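# Shut down the show intercom and stow its beltpacks

## Robot

A 6-joint arm with a two-finger parallel gripper is mounted at the origin on the work surface. World frame = base frame: x ahead of the robot, y to its left, z up, the work surface at z = 0. Lengths are in m, angles in degrees, forces in N, time in s.
With the tool pointing down it reaches from about 0.35 to 0.775 m from the base axis. Payload 7.3 kg.
Tool frame: the origin (TCP) lies between the finger pads; the fingertips stand 11 mm ahead of it and the grasp point (between the pads) lies 8 mm behind it; z points along the fingers, y is the line along which they close (so a half turn about z gives the same grasp; the last joint's range is limited). The gripper opens to 92 mm and grips with 3 to 60 N. Pads are 19 mm wide; open, the fingers measure 130 mm over their backs; the gripper's body (75 mm by 190 mm) begins 47 mm behind the grasp point.
Start: joints at [-82.563, 19.595, 87.324, -0, 73.075, -8.365], TCP at [0.143, -0.505, 0.209] pointing down, gripper open.
Joint ranges: [-145.02, 145.02], [-44.19, 115.74], [2.07, 154.8], [-57.11, 237.11], [16.16, 152.29], [-177.93, 177.93]. Speed limits (degrees/s): [147.25, 147.25, 180, 180, 180, 180].

## Interface

Orientations are given as a 3x3 rotation matrix whose columns are the frame's x, y, z axes.
In Python, from workcell import arm gives the robot as it stands. The module is installed in compiled form; this text tells all that it offers.
- The arm moves only by the tool apply_moves, never from a script. Its argument "moves" is one flat list of numbers, 5 for each row, row after row: the shift along the world's x, y, z in cm, then the turn about the world's z in degrees, then the finger opening in cm, from 0 to 9.18. In form: [x, y, z, spin, grip, x, y, z, spin, grip, ...]. A call has exactly 10 rows; each row is the pose to reach, as a shift and turn from the pose commanded when the call began; what a row does not reach only later rows make up. A row lasts 1/12 s, in which the tool goes at most 41.7 mm and 7.16 degrees, less where a joint would pass 70% of its speed; a pose out of reach is approached as far as the arm can. A call with a gripper value outside its range is refused whole. The fingers move at their own pace and stop on an object; "force" is the grip in N (left out, the last holds). Time passes only in rows, so rows that repeat a pose let the fingers close, or fill a call up. It gives the time, the measured TCP pose, the force, the opening and the grip force at its end, in the units of the state.
- arm.state(): the state, without advancing time (a new reading comes with each control period).
- arm.snapshot(name): name is "scene" or "top" or "wrist"; returns a dict with "pixels" (480x640x3 uint8, red, green, blue), "range_z" (480x640 float32, m along the optical axis (not along the pixel's ray), 0 where there is no reading), "K" (3x3 intrinsics, pixels), "D" ([k1, k2, p1, p2, k3] as OpenCV has them; the pictures are not rectified), "pose" (4x4, takes a point from camera to world coordinates); the wrist camera has in their place "mount" (4x4, takes a point from camera to tool coordinates, whose origin is the TCP and whose axes are the flange's). Camera axes: x right, y down, z forward; pixel columns grow to the right and rows downward; lengths in m; the calibration is good to about 2 mm. A picture is of the moment at which its call begins: read the wrist's pose just before it.
- arm.job_done(): hands the job in; it is judged then, once.
The state is a dict: "t": time; "joints": joint angles; "joint_velocities": joint speeds; "effort": joint torques, N m; "position": TCP position; "orientation": TCP orientation; "force": force on the tool from outside, world axes, zero at the start; "ft_torque": the same for the moment, N m; "opening": finger opening in m; "grasp_force": force on a finger pad.
Only numpy, scipy, OpenCV 4.12 (cv2) and the standard library are available. Lean on these libraries where they do the work, as an engineer would, in place of code of your own. Each camera call takes 0.05 s, during which the arm holds its last target. There are 200 camera calls.

## Task

The show is over: first turn both level knobs on the grey intercom station fully anticlockwise to their off stops. Only when both are off, put all the aluminium beltpacks that lie on the desk into the open drawer, and last push the drawer fully home until its catch holds it shut. Leave the black cue light that stands among the beltpacks upright in its place.

Things in the scene. Friction and masses are not known exactly. Their poses are not given: they have to be found in the camera images.
- station: fixed grey intercom main station: a steel box 250 mm (x) by 140 mm (y) by 50 mm high, flat on the table to the robot's left; origin at the centre of its underside. Its two knobs stand on its top at x = -55 mm (near) and +55 mm (far), y = 0. Each knob has a fixed scale ring of 68 mm diameter, 6 mm thick, under it.
- knob_near (a joint): nearer level knob of the intercom station: angle in rad. 0 = fully anticlockwise seen from above (off, end stop), 4.7 = fully clockwise end stop. Turning clockwise seen from above increases it. It starts turned up (2.4 to 4.4) and stays where it is left (friction 0.05 N m).
- knob_near_grip (a point): point on the axis of the near knob, at the height to grip. The knob is a black disc of 44 mm diameter, 8 mm thick, with an upright bar grip 42 mm long, 14 mm wide and 30 mm high above the disc; the bar's top is 7 mm above this point and the disc's top 23 mm below it. A white mark lies on one half of the bar's top. At joint value 0 the bar lies along the station's own x axis with the mark end toward the station's -x; at value v the bar is turned by v clockwise from that.
- knob_far (a joint): farther level knob of the intercom station: angle in rad. 0 = fully anticlockwise seen from above (off, end stop), 4.7 = fully clockwise end stop. Turning clockwise seen from above increases it. It starts turned up (2.4 to 4.4) and stays where it is left (friction 0.05 N m).
- knob_far_grip (a point): point on the axis of the far knob, at the height to grip. The knob is a black disc of 44 mm diameter, 8 mm thick, with an upright bar grip 42 mm long, 14 mm wide and 30 mm high above the disc; the bar's top is 7 mm above this point and the disc's top 23 mm below it. A white mark lies on one half of the bar's top. At joint value 0 the bar lies along the station's own x axis with the mark end toward the station's -x; at value v the bar is turned by v clockwise from that.
- unit: fixed low grey steel drawer unit to the robot's right, 240 mm deep (x) by 290 mm wide (y) by 82 mm high, origin at the centre of its underside, its -x face toward the robot; one drawer fills that face and slides out along the unit's -x.
- drawer (a joint): drawer opening in m: 0 = fully home with its front flush with the unit, 0.205 = fully out; starts 0.178 to 0.2 open. It slides with 2 N of friction plus 6 N per m/s; a sprung catch resists (about 5 to 8 N) from about 13 to 5 mm open, and from there pulls the drawer home and keeps it there (reading under 3 mm).
- drawer_floor (a point): centre of the drawer's inner floor, axes parallel to the unit's, moves with the drawer. The inside measures 200 mm (x) by 254 mm (y) by 56 mm high. It lies 10 mm above the table. Side walls and back wall 4 mm thick and 56 mm high, front plate 12 mm thick. When the drawer is out by v, its inside is open from above from x = -100 mm to x = v - 112 mm in this frame; beyond that the unit's top covers it.
- drawer_front (a point): centre of the outer face of the drawer's aluminium front plate (268 mm wide, 68 mm high from 5 mm to 73 mm above the table), which faces the unit's -x; a flat place to push. No protruding handle.
- pack1: beltpack transmitter, loose, about 0.16 kg: a squat brushed aluminium block 54 mm (x) by 46 mm (y) by 22 mm high, lying flat on the table, with a rubber aerial stub 14 mm long, 12 mm thick, on its +x end (and a shorter steel one); origin at the centre of the block's underside. Three to five such packs are there; absent ones read None from the start.
- pack2: beltpack transmitter, loose, about 0.16 kg: a squat brushed aluminium block 54 mm (x) by 46 mm (y) by 22 mm high, lying flat on the table, with a rubber aerial stub 14 mm long, 12 mm thick, on its +x end (and a shorter steel one); origin at the centre of the block's underside. Three to five such packs are there; absent ones read None from the start.
- pack3: beltpack transmitter, loose, about 0.16 kg: a squat brushed aluminium block 54 mm (x) by 46 mm (y) by 22 mm high, lying flat on the table, with a rubber aerial stub 14 mm long, 12 mm thick, on its +x end (and a shorter steel one); origin at the centre of the block's underside. Three to five such packs are there; absent ones read None from the start.
- pack4: beltpack transmitter, loose, about 0.16 kg: a squat brushed aluminium block 54 mm (x) by 46 mm (y) by 22 mm high, lying flat on the table, with a rubber aerial stub 14 mm long, 12 mm thick, on its +x end (and a shorter steel one); origin at the centre of the block's underside. Three to five such packs are there; absent ones read None from the start.
- pack5: beltpack transmitter, loose, about 0.16 kg: a squat brushed aluminium block 54 mm (x) by 46 mm (y) by 22 mm high, lying flat on the table, with a rubber aerial stub 14 mm long, 12 mm thick, on its +x end (and a shorter steel one); origin at the centre of the block's underside. Three to five such packs are there; absent ones read None from the start.
- cue_light: bystander standing among the beltpacks: black plastic cue light, 50 by 50 mm block 30 mm high with a low white dome on top (47 mm in all), origin at the centre of its underside; to be left alone.
Not all that is in view belongs to the job. Leave any blue or turquoise look-alike of the pack3 alone.

How it is judged (in metres and radians):
On the way, in this order (a step that is already met when the one before it is completed fails the run):
1. both level knobs are turned down to their off stops (value of joint each of knob_near, knob_far below 0.12 rad), for 0.2 s.
2. every beltpack present lies in the open drawer, the knobs still off (all of step 1 and x of pack1 in the frame of drawer_floor between -0.1 and 0.1 m and y of pack1 in the frame of drawer_floor between -0.127 and 0.127 m and z of pack1 in the frame of drawer_floor between -0.01 and 0.05 m and x of pack2 in the frame of drawer_floor between -0.1 and 0.1 m and y of pack2 in the frame of drawer_floor between -0.127 and 0.127 m and z of pack2 in the frame of drawer_floor between -0.01 and 0.05 m and x of pack3 in the frame of drawer_floor between -0.1 and 0.1 m and y of pack3 in the frame of drawer_floor between -0.127 and 0.127 m and z of pack3 in the frame of drawer_floor between -0.01 and 0.05 m and x of pack4 in the frame of drawer_floor between -0.1 and 0.1 m and y of pack4 in the frame of drawer_floor between -0.127 and 0.127 m and z of pack4 in the frame of drawer_floor between -0.01 and 0.05 m and x of pack5 in the frame of drawer_floor between -0.1 and 0.1 m and y of pack5 in the frame of drawer_floor between -0.127 and 0.127 m and z of pack5 in the frame of drawer_floor between -0.01 and 0.05 m), for 0.2 s.
3. the drawer is fully home with the beltpacks in it (x of pack1 in the frame of drawer_floor between -0.1 and 0.1 m and y of pack1 in the frame of drawer_floor between -0.127 and 0.127 m and z of pack1 in the frame of drawer_floor between -0.01 and 0.05 m and x of pack2 in the frame of drawer_floor between -0.1 and 0.1 m and y of pack2 in the frame of drawer_floor between -0.127 and 0.127 m and z of pack2 in the frame of drawer_floor between -0.01 and 0.05 m and x of pack3 in the frame of drawer_floor between -0.1 and 0.1 m and y of pack3 in the frame of drawer_floor between -0.127 and 0.127 m and z of pack3 in the frame of drawer_floor between -0.01 and 0.05 m and x of pack4 in the frame of drawer_floor between -0.1 and 0.1 m and y of pack4 in the frame of drawer_floor between -0.127 and 0.127 m and z of pack4 in the frame of drawer_floor between -0.01 and 0.05 m and x of pack5 in the frame of drawer_floor between -0.1 and 0.1 m and y of pack5 in the frame of drawer_floor between -0.127 and 0.127 m and z of pack5 in the frame of drawer_floor between -0.01 and 0.05 m and value of joint drawer below 0.003 m), for 0.2 s.
At the end, for the whole second after the job is handed in: both knobs within 0.12 rad of their anticlockwise stops, every beltpack present inside the drawer and at rest, the drawer shut to within 3 mm and still (all of step 1 and all of step 3 and velocity of joint drawer between -0.01 and 0.01 m/s and linear speed of each of pack1, pack2, pack3, pack4, pack5 below 0.03 m/s); the robot touches nothing.
It fails at once if the cue light is shoved more than 5 cm from its place or knocked over (distance of cue_light from where it was at the start of the episode above 0.05 m or angle between cue_light's own z axis and vertical above 0.5 rad).
Of pack1, pack2, pack3, pack4, pack5 only 3 to 5 are there at a start; the rules pass over those that are not, and their reading is None.
At some moment in a run one of pack1, pack2, pack3, pack4, pack5 may be knocked a few centimetres aside while the robot is not near it.
Once in a run the grip may slacken for a moment while it holds something.
It also fails if it takes over 210 s, if anything falls off the work surface, if the arm or the gripper's body presses on something with over 40 N, if the wrist force passes 120 N, or if a joint passes its speed limit or range.

## Working session

There is one attempt and no reset: what is moved stays moved. The work goes in short steps, Python scripts to look and compute and a tool call to move; the robot and the scene stay as the last step left them, time stands still between calls to the robot, and variables do not carry over. Pictures are saved under pics/ and viewed, at most 14 in all, crops included, and the job is handed in when it is done.

Besides the shell and the picture viewer there is one more tool, called as name(argument=value, ...), one argument or row to a line, values as JSON. apply_moves: Moves the arm, as the interface text tells. Its arguments: {"type":"object","properties":{"moves":{"type":"array","items":{"type":"number"}},"force":{"type":"number"}},"required":["moves"]}

```bash
mkdir -p pics; cat > h.py <<'E'
import numpy as np, cv2
from workcell import arm
def snap(name,fn=None):
    st=arm.state(); s=arm.snapshot(name)
    if 'pose' in s: T=np.array(s['pose'])
    else:
        W=np.eye(4); W[:3,:3]=st['orientation']; W[:3,3]=st['position']; T=W@np.array(s['mount'])
    if fn: cv2.imwrite('pics/'+fn,cv2.cvtColor(s['pixels'],cv2.COLOR_RGB2BGR))
    s['T']=T; return s
def ray(s,uv,z):
    "pixels (N,2) -> world points on plane z"
    p=cv2.undistortPoints(np.array(uv,float).reshape(-1,1,2),np.array(s['K']),np.array(s['D'])).reshape(-1,2)
    d=np.c_[p,np.ones(len(p))]@s['T'][:3,:3].T; o=s['T'][:3,3]
    return o+d*((z-o[2])/d[:,2])[:,None]
def cloud(s):
    h,w=s['range_z'].shape; v,u=np.mgrid[:h,:w]
    p=cv2.undistortPoints(np.stack([u,v],-1).reshape(-1,1,2).astype(float),np.array(s['K']),np.array(s['D'])).reshape(-1,2)
    z=s['range_z'].reshape(-1,1)
    return (np.c_[p*z,z]@s['T'][:3,:3].T+s['T'][:3,3]).reshape(h,w,3)
E
python3 - <<'E'
from h import *
for n in('top','scene'):
    s=snap(n,n+'0.png'); print(n,s['T'].round(3).tolist(),s['K'][0][0])
    np.savez('/tmp/'+n,**{k:s[k] for k in('pixels','range_z','K','D','T')})
print(arm.state())
E
```

```text
top [[-0.03, -0.985, 0.17, 0.39], [-0.999, 0.027, -0.022, 0.052], [0.018, -0.17, -0.985, 1.071], [0.0, 0.0, 0.0, 1.0]] 466.84546751605876
scene [[-0.836, 0.445, -0.32, 0.976], [0.548, 0.695, -0.466, 0.68], [0.015, -0.565, -0.825, 1.202], [0.0, 0.0, 0.0, 1.0]] 588.5258894975581
{'t': 0.1, 'joints': array([-8.25636424e+01,  1.96310417e+01,  8.73710455e+01, -1.34387600e-03,
        7.30728316e+01, -8.36651287e+00]), 'joint_velocities': array([-0.01176126, -0.24210198, -0.11117679, -0.07938844,  0.01427024,
        0.03993972]), 'effort': array([ 1.81027335e-03, -4.32004416e+01, -2.44694620e+01,  7.18646217e-02,
        5.26230584e-02, -3.73600074e-05]), 'position': array([ 0.14292627, -0.50478474,  0.2085315 ]), 'orientation': array([[ 9.62202503e-01,  2.72334915e-01, -1.91483568e-04],
       [ 2.72334930e-01, -9.62201648e-01,  1.29367864e-03],
       [ 1.68068058e-04, -1.29692849e-03, -9.99999145e-01]]), 'force': array([-0.22298684, -0.33250738, -0.18182497]), 'ft_torque': array([-0.05478671, -0.0179792 , -0.017433  ]), 'grasp_force': 0.0, 'opening': 0.09174130522797705}
```

View pics/top0.png

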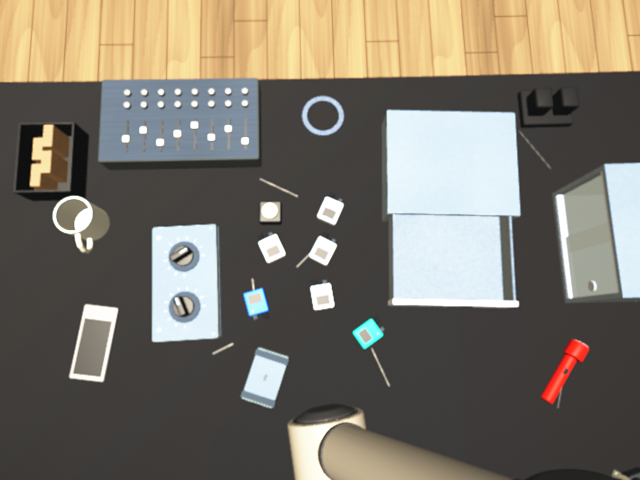

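View pics/scene0.png

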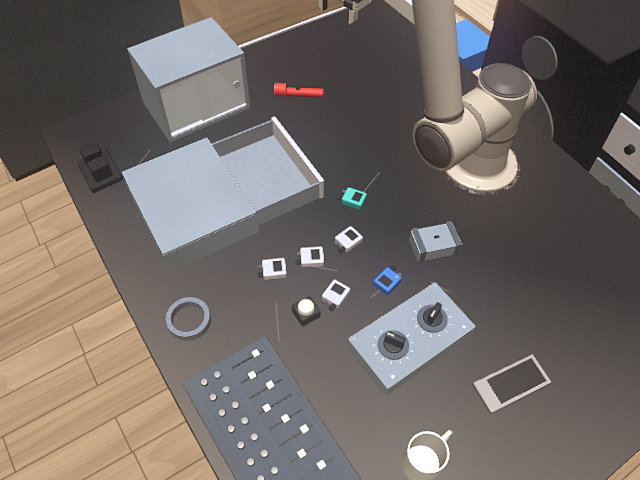

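Top view: there are four aluminium packs, at (331,210), (272,248), (322,250) and (322,296). The cue light is at (270,212), the knobs at (183,255) far and (183,306) near, and the open drawer around (452,260). The blue (256,302) and turquoise (368,333) packs are decoys.

```bash
cat > meas.py <<'E'
from h import *
def packs(s,zt=0.022,lim=None):
    im=s['pixels']; hsv=cv2.cvtColor(im,cv2.COLOR_RGB2HSV); C=cloud(s)
    m=((hsv[...,2]>90)&(hsv[...,1]<70)&(C[...,2]>0.012)&(C[...,2]<0.034)).astype(np.uint8)
    m=cv2.morphologyEx(m,cv2.MORPH_OPEN,np.ones((3,3)))
    out=[]
    for c in cv2.findContours(m,cv2.RETR_EXTERNAL,cv2.CHAIN_APPROX_NONE)[0]:
        if cv2.contourArea(c)<120: continue
        P=ray(s,c[:,0,:],zt)[:,:2].astype(np.float32)
        (cx,cy),(w,h),a=cv2.minAreaRect(P)
        if w<h: w,h,a=h,w,a+90
        out.append((round(cx,4),round(cy,4),round(w,3),round(h,3),round((a+90)%180-90,1),tuple(c[:,0].mean(0).round())))
    return out
E
python3 - <<'E'
from meas import *
s=dict(np.load('/tmp/top.npz'))
for p in packs(s): print(p)
C=cloud(s); im=s['pixels']
# station
z=C[...,2]; reg=np.zeros(z.shape,bool); reg[215:350,140:230]=1
m=(reg&(abs(z-.05)<.012)).astype(np.uint8)
c=max(cv2.findContours(m,cv2.RETR_EXTERNAL,cv2.CHAIN_APPROX_NONE)[0],key=cv2.contourArea)
print('station',cv2.minAreaRect(ray(s,c[:,0],.05)[:,:2].astype(np.float32)))
for u,v in((183,255),(183,306)):
    print('knob',ray(s,[(u,v)],.088), z[v-8:v+9:2,u-8:u+9:2].round(3).max())
    g=im[v-16:v+16,u-18:u+18].min(2); 
    cv2.imwrite(f'pics/k{v}.png',cv2.resize(cv2.cvtColor(im[v-20:v+20,u-20:u+20],cv2.COLOR_RGB2BGR),(320,320),interpolation=cv2.INTER_CUBIC))
cv2.imwrite('pics/knobs.png',np.hstack([cv2.imread('pics/k255.png'),cv2.imread('pics/k306.png')]))
# drawer front plate: top z .073 ; unit top .082
for nm,uv,h in(('front',[(391,301),(517,303),(391,306),(517,307)],.073),('unit',[(387,111),(515,113),(520,214),(386,213)],.082)):
    print(nm,ray(s,uv,h).round(3).tolist(),[z[v,u].round(3) for u,v in uv])
E
```

```text
(0.3381, 0.5259, 0.07, 0.069, 0.3, (np.float64(90.0), np.float64(360.0)))
(0.4505, 0.1742, 0.043, 0.034, 13.8, (np.float64(255.0), np.float64(301.0)))
(0.4623, 0.0267, 0.062, 0.046, 7.9, (np.float64(322.0), np.float64(295.0)))
(0.5654, 0.0196, 0.062, 0.046, -27.8, (np.float64(323.0), np.float64(249.0)))
(0.5734, 0.1384, 0.061, 0.046, 25.1, (np.float64(271.0), np.float64(247.0)))
(0.5467, -0.39, 0.169, 0.01, -2.2, (np.float64(503.0), np.float64(252.0)))
(0.6198, 0.5276, 0.081, 0.023, -29.1, (np.float64(98.0), np.float64(231.0)))
(0.6565, 0.001, 0.057, 0.046, -25.9, (np.float64(330.0), np.float64(210.0)))
(0.5593, -0.536, 0.251, 0.029, -0.7, (np.float64(566.0), np.float64(245.0)))
(0.8887, 0.0115, 0.099, 0.098, -1.3, (np.float64(322.0), np.float64(116.0)))
station ((0.4968113303184509, 0.3224673867225647), (0.2502272129058838, 0.1442687064409256), 1.761244535446167)
knob [[0.54886143 0.31892304 0.088     ]] 0.097
knob [[0.44171233 0.31673636 0.088     ]] 0.098
front [[0.44, -0.119, 0.073], [0.428, -0.388, 0.073], [0.429, -0.119, 0.073], [0.42, -0.387, 0.073]] [np.float64(0.051), np.float64(0.074), np.float64(0.003), np.float64(0.002)]
unit [[0.867, -0.132, 0.082], [0.855, -0.422, 0.082], [0.621, -0.41, 0.082], [0.631, -0.118, 0.082]] [np.float64(0.08), np.float64(-0.004), np.float64(-0.002), np.float64(0.062)]
```

View pics/knobs.png

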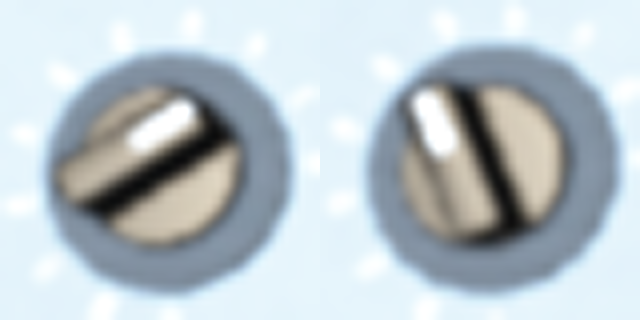

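Both knobs are readable: near ≈ 2.8 rad (mark heading +22°), far ≈ 4.15 rad (mark heading −56°). I'll move over to the near knob.

apply_moves(
  moves=[2.6,3.1,0,0,9,5.2,6.2,0,0,9,7.8,9.3,0,0,9,10.4,12.4,0,0,9,13,15.5,0,0,9,15.6,18.6,0,0,9,18.2,21.7,0,0,9,20.8,24.8,0,0,9,23.4,27.9,0,0,9,26,31,0,0,9],
  force=25,
)

```text
t: 0.93
position: [0.4037, -0.1933, 0.2091]
orientation: [[0.962, 0.272, -0.0], [0.272, -0.962, -0.0], [-0.0, -0.0, -1.0]]
force: [0.3, -0.3, 0.6]
opening: 0.0901
grasp_force: 0.0
```

apply_moves(
  moves=[0,4,0,0,9,0,8,0,0,9,0,12,0,0,9,0,16,0,0,9,0,20,0,0,9,0,24,0,0,9,0.3,28,0,0,9,0.7,32,0,0,9,1,36,0,0,9,1.5,40,0,0,9],
)

```text
t: 1.77
position: [0.4172, 0.2069, 0.209]
orientation: [[0.962, 0.273, -0.0], [0.273, -0.962, -0.0], [-0.0, 0.0, -1.0]]
force: [1.3, -0.7, -0.1]
opening: 0.0901
grasp_force: 0.0
```

apply_moves(
  moves=[0.3,3,0,0,6,0.6,6,0,0,6,1,9,0,2,6,1.5,11.4,0,4,6,1.5,11.5,0,6,6,1.5,11.5,0,6,6,1.5,11.5,0,6,6,1.5,11.5,0,6,6,1.5,11.5,0,6,6,1.5,11.5,0,6,6],
)

```text
t: 2.6
position: [0.4331, 0.3192, 0.2093]
orientation: [[0.929, 0.37, 0.0], [0.37, -0.929, -0.0], [0.0, 0.0, -1.0]]
force: [-0.5, -0.4, -0.7]
opening: 0.0604
grasp_force: 0.0
```

```bash
python3 - <<'E'
from h import *
s=snap('wrist','w1.png'); st=arm.state(); print(st['position'].round(4),st['joints'].round(1),st['orientation'][:,1].round(3))
np.savez('/tmp/w1',**{k:s[k] for k in('pixels','range_z','K','D','T')})
C=cloud(s); print(s['K'][0][0]); z=C[...,2]
m=(abs(z-.094)<.006)&(C[...,1]>.2)&(C[...,1]<.4)&(C[...,0]<.62)
n,l,stt,cen=cv2.connectedComponentsWithStats(m.astype(np.uint8))
for i in range(1,n):
    if stt[i,4]>300:
        P=C[l==i]; print(cen[i].round(),stt[i,4],P.mean(0).round(4),np.median(P[:,2]),cv2.minAreaRect(P[:,:2].astype(np.float32)))
E
```

```text
[0.4331 0.3192 0.2093] [28.2 21.  85.3 -0.  73.8 96.5] [ 0.37  -0.929  0.   ]
366.62759139715394
[370.  82.] 1156 [0.5517 0.3268 0.0934] 0.09352813121312861 ((0.5519301891326904, 0.326692134141922), (0.014363027177751064, 0.04201343283057213), 32.086849212646484)
[319. 216.] 838 [0.4432 0.324  0.0932] 0.09340247056285694 ((0.44223928451538086, 0.32385462522506714), (0.04155604913830757, 0.01389751210808754), 22.000215530395508)
```

View pics/w1.png

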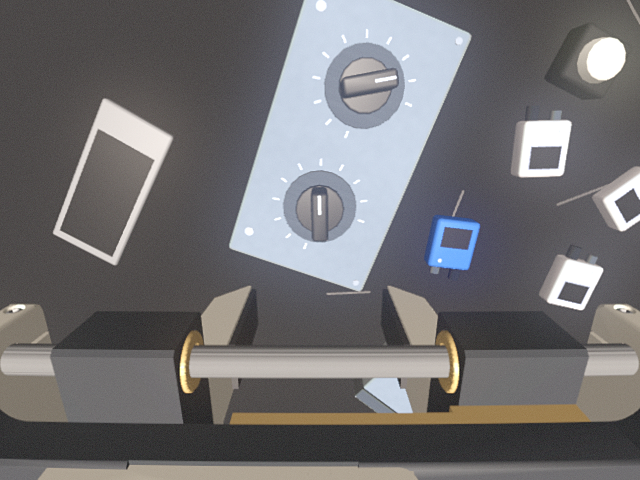

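The wrist view shows the near knob at (319,208), bar heading 22°, and the far knob at (368,85). The positions agree with the station geometry. Descending and gripping.

apply_moves(
  moves=[0.3,0.2,-2,0,6,0.6,0.3,-5,0,6,0.9,0.5,-8,0,6,0.9,0.5,-10,0,6,0.9,0.5,-11.5,0,6,0.9,0.5,-12.5,0,6,0.9,0.5,-12.8,0,5,0.9,0.5,-12.8,0,3,0.9,0.5,-12.8,0,0.8,0.9,0.5,-12.8,0,0.8],
  force=20,
)

```text
t: 3.48
position: [0.4427, 0.3252, 0.0824]
orientation: [[0.928, 0.371, 0.002], [0.371, -0.928, 0.001], [0.002, -0.0, -1.0]]
force: [-0.7, 0.1, -0.7]
opening: 0.0379
grasp_force: 0.0
```

apply_moves(
  moves=[0,0,0,0,0.8,0,0,0,0,0.8,0,0,0,0,0.8,0,0,0,0,0.8,0,0,0,5,0.8,0,0,0,10,0.8,0,0,0,15,0.8,0,0,0,20,0.8,0,0,0,25,0.8,0,0,0,30,0.8],
)

```text
t: 4.32
position: [0.442, 0.3248, 0.0812]
orientation: [[0.615, 0.789, 0.0], [0.789, -0.615, -0.0], [0.0, 0.0, -1.0]]
force: [-0.7, -0.9, 0.2]
opening: 0.0084
grasp_force: 0.0
```

```bash
python3 - <<'E'
from h import *
s=snap('wrist','w2.png'); st=arm.state(); print(st['position'].round(4),st['joints'].round(1),st['opening'],st['grasp_force'],st['ft_torque'])
E
```

```text
[0.442  0.3248 0.0812] [28.3 29.6 93.4 -0.  56.9 66. ] 0.00795260785832241 0.0 [-0.04302517 -0.02072497  0.00803642]
```

View pics/w2.png

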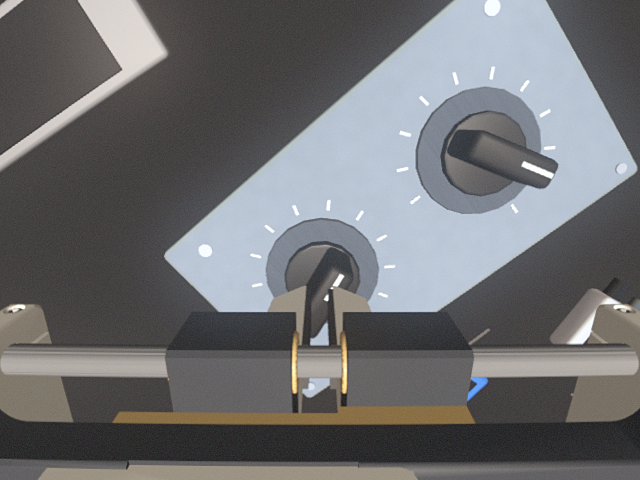

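```bash
python3 - <<'E'
from h import *
st=arm.state(); s=snap('wrist'); C=cloud(s); z=C[...,2]
R=np.array(st['orientation']); p=st['position']
def proj(P):
    Q=(np.linalg.inv(s['T'])@np.append(P,1))[:3]; return cv2.projectPoints(Q[None],np.zeros(3),np.zeros(3),np.array(s['K']),np.array(s['D']))[0].ravel().round(),Q.round(3)
for d in (-.008,0,.011): print(d,proj(p+R@[0,0,d]))
print('knob top',proj([.4422,.3239,.094]))
print(np.array(s['mount']).round(3))
for v in range(230,350,10): print(v,[tuple((C[v,u]*1000).round().astype(int)) for u in range(290,361,14)])
E
```

```text
-0.008 (array([320., 298.]), array([0.001, 0.029, 0.185]))
0 (array([320., 291.]), array([0.001, 0.026, 0.193]))
0.011 (array([320., 283.]), array([0.001, 0.023, 0.203]))
knob top (array([322., 304.]), array([0.001, 0.031, 0.181]))
[[-0.002 -0.951 -0.308  0.084]
 [ 1.    -0.001 -0.001 -0.   ]
 [ 0.    -0.308  0.951 -0.175]
 [ 0.     0.     0.     1.   ]]
230 [(np.int64(444), np.int64(356), np.int64(55)), (np.int64(451), np.int64(351), np.int64(55)), (np.int64(457), np.int64(346), np.int64(56)), (np.int64(464), np.int64(342), np.int64(57)), (np.int64(470), np.int64(336), np.int64(56)), (np.int64(476), np.int64(330), np.int64(50))]
240 [(np.int64(441), np.int64(352), np.int64(57)), (np.int64(447), np.int64(346), np.int64(55)), (np.int64(453), np.int64(341), np.int64(55)), (np.int64(460), np.int64(337), np.int64(56)), (np.int64(466), np.int64(332), np.int64(56)), (np.int64(473), np.int64(327), np.int64(55))]
250 [(np.int64(437), np.int64(347), np.int64(56)), (np.int64(445), np.int64(344), np.int64(64)), (np.int64(452), np.int64(339), np.int64(64)), (np.int64(459), np.int64(336), np.int6
[... 1955 characters left out ...]
2), np.int64(329), np.int64(127)), (np.int64(469), np.int64(350), np.int64(174)), (np.int64(472), np.int64(347), np.int64(173))]
330 [(np.int64(458), np.int64(358), np.int64(179)), (np.int64(443), np.int64(336), np.int64(134)), (np.int64(432), np.int64(313), np.int64(94)), (np.int64(451), np.int64(330), np.int64(135)), (np.int64(469), np.int64(350), np.int64(179)), (np.int64(472), np.int64(348), np.int64(179))]
340 [(np.int64(459), np.int64(358), np.int64(184)), (np.int64(443), np.int64(336), np.int64(142)), (np.int64(410), np.int64(286), np.int64(50)), (np.int64(451), np.int64(330), np.int64(141)), (np.int64(469), np.int64(350), np.int64(183)), (np.int64(471), np.int64(348), np.int64(182))]
```

```bash
python3 - <<'E'
from h import *
st=arm.state(); R=np.array(st['orientation']); p=st['position']
s=snap('wrist'); C=cloud(s); Q=(C-p)@R*1000
for v in (276,280,284,288,292,296,300): print(v,[tuple(Q[v,u].round().astype(int).tolist()) for u in range(284,361,6)])
s=dict(np.load('/tmp/w1.npz')); T=s['T']; C=cloud(s)
p=np.array([.4331,.3192,.2093]); x=np.array([.929,.370,0]); y=np.array([.370,-.929,0]); R=np.c_[x,y,[0,0,-1]]
Q=(C-p)@R*1000
m=(abs(Q[...,1])<75)&(abs(Q[...,0])<30)&(Q[...,2]<60)&(s['range_z']>0)
v,u=np.nonzero(m); print('max tool z of gripper pts',np.percentile(Q[m][:,2],[50,90,99,100]), Q[m][Q[m][:,2].argsort()[-8:]].round(1).tolist())
print([tuple(Q[v,u].round().astype(int).tolist()) for v in (280,288,296,310) for u in (236,244,250,256)])
E
```

```text
276 [(-2, -21, 26), (1, -17, 17), (2, -14, 17), (1, -10, 17), (2, -7, 16), (5, -3, 8), (12, 0, -7), (14, 3, -12), (14, 6, -12), (14, 9, -13), (14, 12, -12), (13, 15, -11), (1, 21, 17)]
280 [(-5, -21, 25), (-1, -17, 18), (-1, -14, 17), (-1, -10, 17), (-1, -7, 17), (6, -3, 1), (11, 0, -10), (12, 3, -12), (11, 6, -11), (12, 9, -13), (12, 12, -12), (12, 15, -12), (-2, 21, 19)]
284 [(-7, -21, 25), (-4, -17, 18), (-3, -14, 17), (-3, -10, 17), (0, -7, 10), (6, -3, -3), (9, 0, -11), (10, 3, -14), (10, 6, -13), (10, 9, -13), (10, 12, -13), (-4, 17, 17), (-4, 21, 17)]
288 [(-10, -22, 26), (-7, -17, 19), (-6, -14, 17), (11, -8, -20), (0, -6, 3), (6, -3, -9), (8, 0, -13), (8, 3, -13), (11, 6, -20), (11, 8, -19), (8, 12, -13), (-6, 17, 18), (-7, 21, 18)]
292 [(-13, -22, 26), (11, -14, -23), (11, -11, -24), (11, -8, -24), (10, -6, -21), (4, -3, -10), (6, 0, -13), (5, 3, -12), (10, 6, -21), (12, 8, -25), (11, 11, -24), (11, 14, -24), (-13, 22, 25)]
296 [(11, -16, -28), (11, -13, -28), (11, -11, -28), (11, -8, -28), (10, -5, -25), (3, -3, -11), (3, 0, -13), (4, 3, -14), (10, 5, -26), (11, 8, -29), (12, 11, -29), (11, 13, -27), (11, 16, -28)]
300 [(11, -16, -31), (11, -13, -32), (11, -10, -32), (12, -8, -33), (10, -5, -29), (1, -3, -12), (1, 0, -13), (1, 3, -13), (10, 5, -29), (11, 8, -32), (11, 10, -31), (12, 13, -33), (12, 15, -33)]
max tool z of gripper pts [-117.01571007  -82.50141625  -27.12987783  -16.62582196] [[9.1, -30.5, -16.9], [5.9, -30.7, -16.8], [10.5, 32.2, -16.8], [10.6, -32.8, -16.7], [10.0, -32.8, -16.7], [9.0, -31.0, -16.7], [-0.6, -30.6, -16.6], [8.9, 30.8, -16.6]]
[(-87, -96, 209), (-87, -86, 209), (-86, -79, 208), (-87, -73, 209), (-97, -96, 209), (11, -35, -20), (11, -33, -19), (-97, -73, 210), (11, -37, -29), (11, -34, -29), (10, -32, -26), (6, -30, -19), (12, -34, -42), (9, -32, -38), (7, -30, -34), (0, -30, -21)]
```

The measurement is conclusive. The fingertips actually sit 17 mm behind the TCP (tool z = −17), not 11 mm ahead, so they closed just above the bar. I'll correct all heights by −28 mm, turn back, open, go lower and grip.

apply_moves(
  moves=[0,0,0.3,-5,2,0,0,0.3,-10,4,0,0,0.3,-15,4,0,0,0.3,-20,4,0,0,0.3,-25,4,0,0,0.3,-30,4,0,-0.1,-0.5,-30,4,0,-0.1,-1.2,-30,4,0,-0.1,-2,-30,4,0,-0.1,-2.7,-30,4],
)

```text
t: 5.3
position: [0.4416, 0.3236, 0.0528]
orientation: [[0.928, 0.372, -0.001], [0.372, -0.928, -0.001], [-0.001, 0.0, -1.0]]
force: [-0.3, -0.9, -0.1]
opening: 0.0398
grasp_force: 0.0
```

apply_moves(
  moves=[0,0,0,0,4,0,0,0,0,1,0,0,0,0,1,0,0,0,0,1,0,0,0,0,1,0,0,0,0,1,0,0,0,0,1,0,0,0,5,1,0,0,0,10,1,0,0,0,15,1],
)

```text
t: 6.13
position: [0.4426, 0.3228, 0.0545]
orientation: [[0.798, 0.602, 0.001], [0.602, -0.798, -0.001], [-0.0, 0.002, -1.0]]
force: [1.1, -4.7, 0.6]
opening: 0.0139
grasp_force: 20.0
```

Gripped (opening 13.9 mm, 20 N). Turning anticlockwise.

apply_moves(
  moves=[0,0,0,6,1,0,0,0,12,1,0,0,0,18,1,0,0,0,24,1,0,0,0,30,1,0,0,0,36,1,0,0,0,42,1,0,0,0,48,1,0,0,0,54,1,0,0,0,60,1],
)

```text
t: 6.97
position: [0.4423, 0.3229, 0.0545]
orientation: [[-0.124, 0.992, 0.0], [0.992, 0.124, -0.001], [-0.001, 0.0, -1.0]]
force: [0.8, -4.7, 2.6]
opening: 0.0136
grasp_force: 20.0
```

apply_moves(
  moves=[0,0,0,6,1,0,0,0,12,1,0,0,0,18,1,0,0,0,24,1,0,0,0,30,1,0,0,0,36,1,0,0,0,42,1,0,0,0,48,1,0,0,0,54,1,0,0,0,60,1],
)

```text
t: 7.8
position: [0.442, 0.3227, 0.0545]
orientation: [[-0.921, 0.389, -0.0], [0.389, 0.921, -0.002], [-0.001, -0.002, -1.0]]
force: [-0.9, -5.2, 4.2]
opening: 0.014
grasp_force: 20.0
```

apply_moves(
  moves=[0,0,0,5,1,0,0,0,10,1,0,0,0,15,1,0,0,0,20,1,0,0,0,23,1,0,0,0,25,1,0,0,0,26,1,0,0,0,27,1,0,0,0,27,1,0,0,0,27,1],
)

```text
t: 8.63
position: [0.4416, 0.3226, 0.0544]
orientation: [[-0.998, -0.066, -0.001], [-0.066, 0.998, -0.002], [0.001, -0.002, -1.0]]
force: [-1.7, -5.4, 2.6]
opening: 0.0139
grasp_force: 20.0
```

```bash
python3 - <<'E'
from h import *
st=arm.state(); print(st['joints'].round(1),st['ft_torque'],st['opening'],st['grasp_force'],st['orientation'][:,1])
E
```

```text
[ 28.2  31.6  95.   -0.1  53.5 -65.6] [-0.81795627  0.04170257 -0.30687268] 0.01394558522249841 20.028173625469208 [-0.06581501  0.99783049 -0.00164107]
```

The near knob is on its stop (torque reaction, y-heading 93.8°). Releasing and moving to the far knob, unwinding on the way.

apply_moves(
  moves=[0,0,0,-2,4,0,0,0,-2,4,0,0,0,-2,4,0,0,2,-2,4,0,0,4.5,-2,4,0,0,6.5,-8,4,2,0,7,-15,4,5,0.1,7,-22,4,8,0.2,7,-29,4,11,0.4,7,-36,4],
)

```text
t: 9.47
position: [0.5532, 0.328, 0.1248]
orientation: [[-0.844, 0.537, 0.001], [0.537, 0.844, 0.001], [-0.001, 0.001, -1.0]]
force: [-0.1, 0.1, 0.5]
opening: 0.04
grasp_force: 0.0
```

apply_moves(
  moves=[0,0,0,-7,4,0,0,0,-14,4,0,0,0,-21,4,0,0,0,-28,4,0,0,0,-35,4,0,0,0,-42,4,0,0,0,-49,4,0,0,0,-56,4,0,0,0,-63,4,0,0,0,-70,4],
)

```text
t: 10.3
position: [0.5519, 0.328, 0.1241]
orientation: [[0.216, 0.976, 0.0], [0.976, -0.216, 0.0], [0.0, 0.0, -1.0]]
force: [-0.2, 0.0, 0.5]
opening: 0.0401
grasp_force: 0.0
```

apply_moves(
  moves=[0,0,0,-7,4,0,0,0,-14,4,0,0,0,-21,4,0,0,0,-28,4,0,0,0,-35,4,0,0,0,-42,4,0,0,0,-49,4,0,0,0,-56,4,0,0,0,-63,4,0,0,0,-70,4],
)

```text
t: 11.13
position: [0.5519, 0.328, 0.1241]
orientation: [[0.991, 0.131, -0.0], [0.131, -0.991, -0.0], [-0.0, 0.0, -1.0]]
force: [0.1, 0.7, -0.5]
opening: 0.0398
grasp_force: 0.0
```

apply_moves(
  moves=[0,0,0,-7,4,0,0,0,-14,4,0,0,0,-21,4,0,0,0,-28,4,0,0,0,-35,4,0,0,0,-42,4,0,0,0,-49,4,0,0,0,-56,4,0,0,0,-60,4,0,0,0,-60,4],
)

```text
t: 11.97
position: [0.5519, 0.3279, 0.1241]
orientation: [[0.612, -0.791, -0.0], [-0.791, -0.612, -0.0], [-0.0, 0.0, -1.0]]
force: [0.2, -0.0, -0.7]
opening: 0.0397
grasp_force: 0.0
```

```bash
python3 - <<'E'
from h import *
s=snap('wrist','w3.png');st=arm.state(); y=st['orientation'][:,1];print(st['position'].round(4),st['joints'].round(1),np.degrees(np.arctan2(y[1],y[0])))
C=cloud(s); z=C[...,2]
m=(abs(z-.094)<.006)&(C[...,1]>.2)&(C[...,1]<.4)&(C[...,0]<.62)
n,l,stt,cen=cv2.connectedComponentsWithStats(m.astype(np.uint8))
for i in range(1,n):
    if stt[i,4]>300:
        P=C[l==i]; print(cen[i].round(),stt[i,4],P.mean(0).round(4),cv2.minAreaRect(P[:,:2].astype(np.float32)))
E
```

```text
[0.5519 0.3279 0.1241] [ 23.9  35.9  74.1   0.   70.  165.9] -142.0599886339307
[320. 263.] 1466 [0.5536 0.3252 0.0933] ((0.5527698993682861, 0.32634884119033813), (0.013996610417962074, 0.04174458980560303), 31.746498107910156)
```

View pics/w3.png

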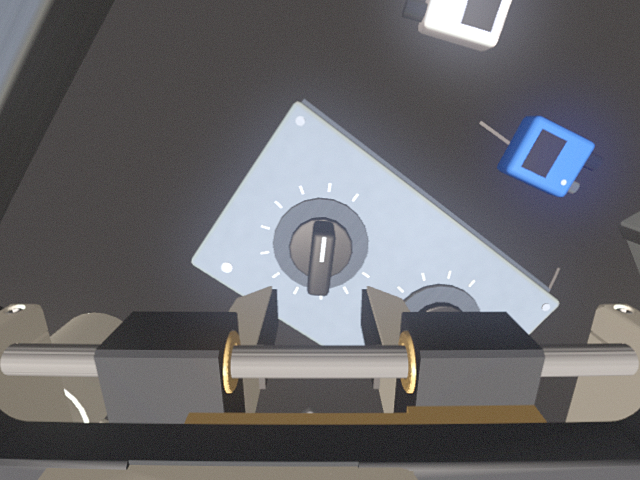

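The wrist view shows the far knob at (321,245) with its bar nearly aligned between the fingers. Descending to grip.

apply_moves(
  moves=[0,-0.1,-2,-2,4,0,-0.1,-4,-2,4,0,-0.1,-5.5,-2,4,0,-0.1,-6.5,-2,4,0,-0.1,-7,-2,4,0,-0.1,-7,-2,4,0,-0.1,-7,-2,1,0,-0.1,-7,-2,1,0,-0.1,-7,-2,1,0,-0.1,-7,-2,1],
)

```text
t: 12.85
position: [0.5524, 0.3271, 0.055]
orientation: [[0.585, -0.811, 0.001], [-0.811, -0.585, 0.001], [0.0, -0.001, -1.0]]
force: [-0.6, -0.7, -0.1]
opening: 0.018
grasp_force: 0.0
```

apply_moves(
  moves=[0,0,0,0,1,0,0,0,0,1,0,0,0,0,1,0,0,0,4,1,0,0,0,10,1,0,0,0,16,1,0,0,0,22,1,0,0,0,28,1,0,0,0,34,1,0,0,0,40,1],
)

```text
t: 13.68
position: [0.5516, 0.3262, 0.0548]
orientation: [[0.971, -0.24, -0.001], [-0.24, -0.971, -0.001], [-0.0, 0.001, -1.0]]
force: [-3.2, -4.4, 6.8]
opening: 0.0138
grasp_force: 19.8
```

apply_moves(
  moves=[0,0,0,6,1,0,0,0,12,1,0,0,0,18,1,0,0,0,24,1,0,0,0,30,1,0,0,0,36,1,0,0,0,42,1,0,0,0,48,1,0,0,0,54,1,0,0,0,60,1],
)

```text
t: 14.52
position: [0.5518, 0.3256, 0.0549]
orientation: [[0.694, 0.72, -0.0], [0.72, -0.694, -0.002], [-0.002, 0.001, -1.0]]
force: [-2.9, -5.6, 6.0]
opening: 0.0137
grasp_force: 19.8
```

apply_moves(
  moves=[0,0,0,6,1,0,0,0,12,1,0,0,0,18,1,0,0,0,24,1,0,0,0,30,1,0,0,0,36,1,0,0,0,42,1,0,0,0,48,1,0,0,0,54,1,0,0,0,60,1],
)

```text
t: 15.35
position: [0.5525, 0.3254, 0.0549]
orientation: [[-0.277, 0.961, 0.001], [0.961, 0.277, -0.002], [-0.002, 0.0, -1.0]]
force: [-0.8, -7.4, 5.3]
opening: 0.0139
grasp_force: 19.8
```

apply_moves(
  moves=[0,0,0,6,1,0,0,0,12,1,0,0,0,18,1,0,0,0,24,1,0,0,0,30,1,0,0,0,36,1,0,0,0,42,1,0,0,0,48,1,0,0,0,54,1,0,0,0,60,1],
)

```text
t: 16.18
position: [0.553, 0.3259, 0.0549]
orientation: [[-0.971, 0.241, 0.002], [0.241, 0.971, -0.001], [-0.002, -0.0, -1.0]]
force: [0.1, -3.8, 4.1]
opening: 0.0141
grasp_force: 19.8
```

apply_moves(
  moves=[0,0,0,5,1,0,0,0,10,1,0,0,0,14,1,0,0,0,17,1,0,0,0,18,1,0,0,0,18,1,0,0,0,18,1,0,0,0,18,1,0,0,0,16,4,0,0,0,16,4],
)

```text
t: 17.02
position: [0.552, 0.3271, 0.054]
orientation: [[-1.0, -0.029, 0.0], [-0.029, 1.0, 0.001], [-0.0, 0.001, -1.0]]
force: [-0.4, -0.4, 0.3]
opening: 0.0229
grasp_force: 0.0
```

apply_moves(
  moves=[0,0,0,0,4,0,0,0,0,4,0,0,2,0,4,0,0,5,0,6,-1,-2,9,0,9,-2,-5,12,0,9,-3,-8,15,0,9,-4,-11,18,0,9,-5,-14,18,0,9,-6,-17,18,0,9],
)

```text
t: 17.85
position: [0.4923, 0.1556, 0.237]
orientation: [[-0.999, -0.032, 0.006], [-0.032, 0.999, 0.001], [-0.006, 0.001, -1.0]]
force: [0.2, 0.5, -0.5]
opening: 0.0819
grasp_force: 0.0
```

```bash
python3 - <<'E'
from meas import *
s=snap('wrist','w4.png'); st=arm.state(); print(st['position'],st['joints'].round(1))
for p in packs(s): print('w',p)
s2=snap('top','t2.png')
for p in packs(s2): print('t',p)
for q in (s2,s):
  C=cloud(q); z=C[...,2]
  m=(abs(z-.094)<.006)&(C[...,1]>.29)&(C[...,1]<.36)&(C[...,0]<.6)&(C[...,0]>.4)
  n,l,stt,cen=cv2.connectedComponentsWithStats(m.astype(np.uint8))
  for i in range(1,n):
    if stt[i,4]>40:
        P=C[l==i]; print(cen[i].round(),cv2.minAreaRect(P[:,:2].astype(np.float32)))
a=cv2.imread('pics/t2.png')[190:350,120:380]
cv2.imwrite('pics/both.png',np.vstack([cv2.resize(a,(640,394))]))
E
```

```text
[0.49021991 0.15134545 0.23569137] [  8.7  17.2  86.6  -0.2  76.2 -83. ]
w (0.6529, 0.1397, 0.047, 0.037, 89.9, (np.float64(301.0), np.float64(329.0)))
w (0.5962, 0.5392, 0.034, 0.015, 17.9, (np.float64(635.0), np.float64(297.0)))
w (0.5742, 0.1399, 0.068, 0.045, 23.6, (np.float64(303.0), np.float64(271.0)))
w (0.5659, 0.0202, 0.07, 0.046, -28.9, (np.float64(199.0), np.float64(262.0)))
w (0.4581, 0.1761, 0.03, 0.022, -75.3, (np.float64(339.0), np.float64(172.0)))
w (0.5332, -0.1299, 0.199, 0.028, 0.3, (np.float64(63.0), np.float64(229.0)))
w (0.464, 0.0287, 0.067, 0.047, 7.8, (np.float64(200.0), np.float64(171.0)))
w (0.3688, -0.0661, 0.028, 0.02, 32.9, (np.float64(97.0), np.float64(74.0)))
t (0.325, 0.5324, 0.075, 0.036, 59.6, (np.float64(89.0), np.float64(365.0)))
t (0.3608, 0.5136, 0.037, 0.028, 3.2, (np.float64(99.0), np.float64(349.0)))
t (0.4601, 0.0264, 0.057, 0.046, 7.9, (np.float64(322.0), np.float64(296.0)))
t (0.5657, 0.02, 0.062, 0.045, -28.2, (np.float64(323.0), np.float64(250.0)))
t (0.6197, 0.5279, 0.079, 0.021, -33.4, (np.float64(98.0), np.float64(232.0)))
t (0.6572, 0.0006, 0.059, 0.046, -25.4, (np.float64(330.0), np.float64(210.0)))
t (0.5591, -0.5365, 0.242, 0.028, -0.7, (np.float64(566.0), np.float64(245.0)))
t (0.8887, 0.0115, 0.099, 0.098, -1.3, (np.float64(323.0), np.float64(116.0)))
[511. 170.] ((0.44247758388519287, 0.32221436500549316), (0.041014887392520905, 0.014698157086968422), 1.0979065895080566)
[492. 284.] ((0.5518667101860046, 0.3253037631511688), (0.0411919504404068, 0.014560404233634472), 0.790911078453064)
```

View pics/both.png

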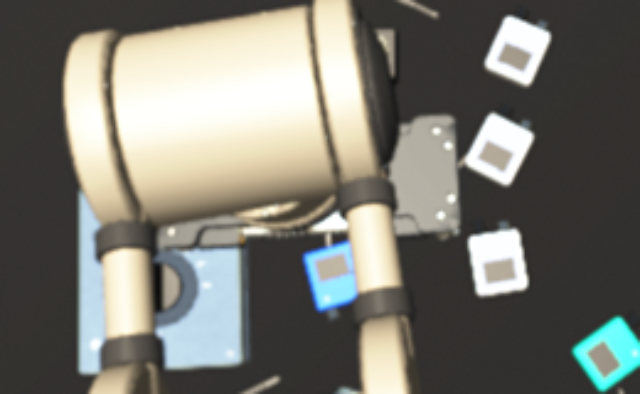

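View pics/w4.png

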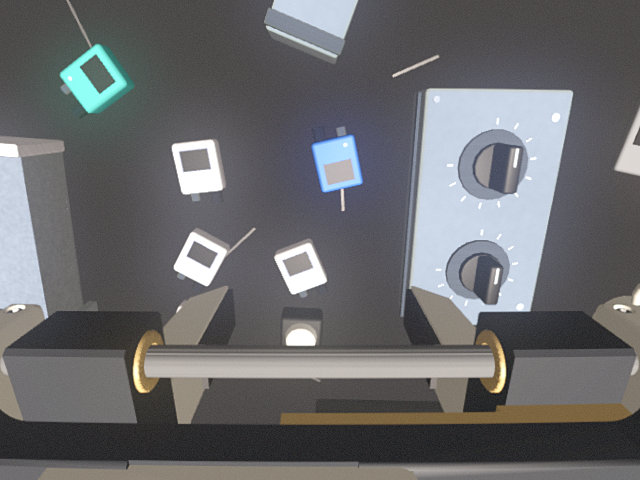

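Both knobs read about 1° from station x, mark toward −x (top knob (503,168), lower (485,285) in this wrist view), so both are off. Now pack A at (0.460, 0.027).

apply_moves(
  moves=[-1,-4,0,6,8,-2,-8,0,6,8,-3,-12,-1,6,8,-3,-12.6,-4,6,8,-3,-12.6,-8,6,8,-3,-12.6,-11,6,8,-3,-12.6,-14,6,8,-3,-12.6,-16,6,8,-3,-12.6,-16,6,8,-3,-12.6,-16,6,8],
)

```text
t: 18.78
position: [0.4617, 0.0313, 0.0736]
orientation: [[-0.991, -0.136, -0.002], [-0.136, 0.991, 0.001], [0.002, 0.001, -1.0]]
force: [0.1, 0.2, 0.1]
opening: 0.0801
grasp_force: 0.0
```

```bash
cat > near.py <<'E'
from meas import *
s=snap('wrist'); st=arm.state(); y=st['orientation'][:,1]
print(st['position'].round(4),'yhead',np.degrees(np.arctan2(y[1],y[0])).round(1),'j6',st['joints'][5].round(1))
for p in packs(s): print('w',p)
s=snap('top')
for p in packs(s):
    if abs(p[1])<.25: print('t',p)
E
python3 near.py
```

```text
[0.4627 0.0312 0.0747] yhead 97.8 j6 -103.5
w (0.5609, 0.1203, 0.035, 0.024, 24.2, (np.float64(418.0), np.float64(397.0)))
w (0.5762, 0.02, 0.057, 0.032, -82.2, (np.float64(280.0), np.float64(389.0)))
w (0.5273, 0.0172, 0.015, 0.007, -82.2, (np.float64(286.0), np.float64(341.0)))
w (0.4583, 0.1759, 0.029, 0.021, -75.2, (np.float64(530.0), np.float64(278.0)))
w (0.4162, 0.1703, 0.01, 0.009, -76.8, (np.float64(541.0), np.float64(218.0)))
w (0.463, 0.0262, 0.067, 0.045, 7.7, (np.float64(311.0), np.float64(254.0)))
w (0.4772, -0.1483, 0.094, 0.056, -3.6, (np.float64(62.0), np.float64(224.0)))
w (0.3828, -0.102, 0.01, 0.008, 33.6, (np.float64(111.0), np.float64(102.0)))
w (0.369, -0.0664, 0.029, 0.021, 33.0, (np.float64(172.0), np.float64(85.0)))
w (0.3404, 0.1353, 0.073, 0.008, 70.0, (np.float64(522.0), np.float64(82.0)))
w (0.3056, 0.1102, 0.014, 0.006, -20.6, (np.float64(499.0), np.float64(9.0)))
t (0.4571, 0.1759, 0.034, 0.03, -76.2, (np.float64(255.0), np.float64(298.0)))
t (0.5719, 0.1377, 0.056, 0.046, 25.1, (np.float64(270.0), np.float64(247.0)))
t (0.6568, 0.1399, 0.048, 0.046, -0.9, (np.float64(272.0), np.float64(214.0)))
t (0.6587, -0.0001, 0.062, 0.046, -25.9, (np.float64(330.0), np.float64(209.0)))
t (0.8887, 0.0115, 0.099, 0.098, -1.3, (np.float64(323.0), np.float64(116.0)))
```

apply_moves(
  moves=[-0.2,-0.5,-2.5,0,8,-0.2,-0.5,-5,0,8,-0.2,-0.5,-7,0,8,-0.2,-0.5,-8,0,8,-0.2,-0.5,-8.5,0,7,-0.2,-0.5,-8.5,0,4,-0.2,-0.5,-8.5,0,4,-0.2,-0.5,-8.5,0,4,-0.2,-0.5,-8.5,0,4,-0.2,-0.5,-8.5,0,4],
)

```text
t: 19.72
position: [0.4607, 0.0258, -0.01]
orientation: [[-0.991, -0.136, 0.002], [-0.136, 0.991, -0.0], [-0.002, -0.0, -1.0]]
force: [-0.5, 0.3, 4.1]
opening: 0.0459
grasp_force: 20.0
```

apply_moves(
  moves=[0,0,0,0,4,0,0,0,0,4,0,0,2,0,4,0,0,5,0,4,0,0,8,0,4,0,0,11,0,4,0,0,13,0,4,0.5,-3,14,-2,4,1,-6,14,-4,4,2,-9,14,-6,4],
)

```text
t: 20.55
position: [0.4797, -0.0648, 0.1302]
orientation: [[-1.0, -0.031, 0.001], [-0.031, 1.0, -0.0], [-0.001, -0.0, -1.0]]
force: [1.6, 0.5, -2.6]
opening: 0.0458
grasp_force: 20.0
```

Pack A is held (45.8 mm, 20 N). Moving over the drawer and measuring it.

apply_moves(
  moves=[1,-3,1,-1,4,2,-6,2,-2,4,3,-9,3,-3,4,4,-12,4,-4,4,5,-15,5,-4.5,4,6,-18,5,-4.5,4,7,-20.5,5,-4.5,4,8,-23,5,-4.5,4,8.5,-24.5,5,-4.5,4,8.5,-24.5,5,-4.5,4],
)

```text
t: 21.38
position: [0.5649, -0.3124, 0.178]
orientation: [[-0.999, 0.05, -0.001], [0.05, 0.999, -0.0], [0.001, -0.0, -1.0]]
force: [-0.3, -0.0, -2.3]
opening: 0.0455
grasp_force: 20.0
```

```bash
python3 - <<'E'
from meas import *
s=snap('wrist','w5.png'); st=arm.state(); print(st['position'].round(4),st['opening'],st['grasp_force'])
q=snap('top','t3.png')
for n,s_ in(('w',s),('t',q)):
    C=cloud(s_); X,Y,Z=C[...,0],C[...,1],C[...,2]
    A=(X>.38)&(X<.66)&(Y<-.08)&(Y>-.45)
    f=A&(abs(Z-.010)<.005)&(X>.40)
    print(n,'floor',f.sum(), np.percentile(X[f],[1,99]).round(3),np.percentile(Y[f],[1,99]).round(3))
    fr=A&(abs(Z-.073)<.005)&(X<.47); print('front top',fr.sum(),np.median(X[fr]).round(4),np.percentile(Y[fr],[1,50,99]).round(3), np.polyfit(Y[fr],X[fr],1).round(4) if fr.sum()>20 else'')
    for side,c in(('L',Y>-.2),('R',Y<-.3)):
        w=A&(abs(Z-.066)<.005)&c&(X>.46)&(X<.6)
        if w.sum()>20: print(side,w.sum(),np.polyfit(X[w],Y[w],1).round(3),np.median(Y[w]).round(4))
for p in packs(q):
    if abs(p[1])<.25: print('t',p)
E
```

```text
[ 0.5645 -0.3104  0.178 ] 0.045748389244227236 19.998908042907715
w floor 55126 [0.439 0.641] [-0.387 -0.133]
front top 7286 0.4348 [-0.387 -0.257 -0.127] [0.0483 0.4473]
L 1518 [-0.049 -0.108] -0.133
R 1174 [-0.045 -0.366] -0.3898
t floor 7489 [0.445 0.64 ] [-0.369 -0.143]
front top 531 0.436 [-0.321 -0.222 -0.124] [0.0504 0.4474]
L 139 [-0.047 -0.106] -0.131
t (0.5657, 0.02, 0.062, 0.045, -28.2, (np.float64(323.0), np.float64(249.0)))
t (0.5734, 0.1384, 0.061, 0.046, 25.1, (np.float64(272.0), np.float64(248.0)))
t (0.6574, 0.0005, 0.06, 0.046, -24.3, (np.float64(331.0), np.float64(210.0)))
t (0.8887, 0.0116, 0.099, 0.097, -45.1, (np.float64(322.0), np.float64(115.0)))
```

View pics/w5.png

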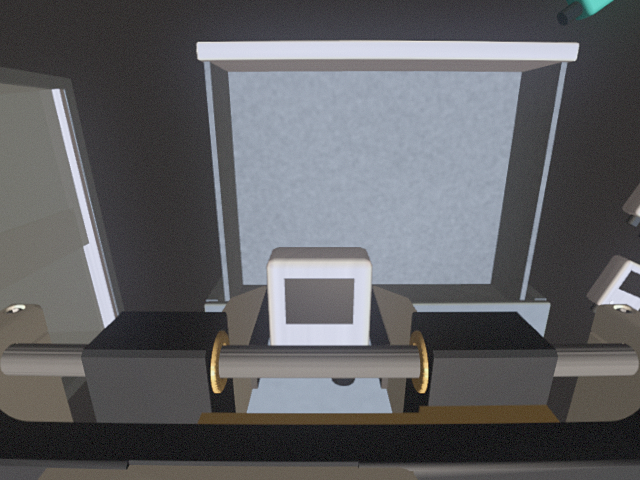

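The drawer is clear: yaw ≈ −2.8°, interior x ≈ 0.441–0.62, y ≈ −0.386…−0.135, and the pack is well held at (320,300). Placing it in the rear right slot.

apply_moves(
  moves=[0,-1.3,-3,0,4,0,-1.3,-6,0,4,0,-1.3,-9,0,4,0,-1.3,-12,0,4,0,-1.3,-15,0,4,0,-1.3,-16.8,0,4,0,-1.3,-17.5,0,4,0,-1.3,-17.7,0,4,0,-1.3,-17.7,0,6,0,-1.3,-17.7,0,6],
)

```text
t: 22.32
position: [0.5662, -0.3226, 0.0043]
orientation: [[-0.999, 0.047, 0.003], [0.047, 0.999, -0.002], [-0.003, -0.002, -1.0]]
force: [0.2, -0.3, -0.0]
opening: 0.0548
grasp_force: 0.0
```

apply_moves(
  moves=[0,0,0,0,6,0,0,0,0,6,0,0,3,0,6,0,0,6,0,6,0,0,10,0,6,0,3,13,-4,6,0,7,14,-9,7,0,11,14,-14,8,0,15,14,-19,8,0,19,14,-24,8],
)

```text
t: 23.15
position: [0.565, -0.1307, 0.1437]
orientation: [[-0.891, 0.454, 0.003], [0.454, 0.891, -0.001], [-0.003, 0.0, -1.0]]
force: [1.4, -0.3, 0.1]
opening: 0.0789
grasp_force: 0.0
```

apply_moves(
  moves=[0,4,0,0,8,0,8,0,0,8,0,12,0,0,8,0,15,-2,0,8,0,15.2,-5,0,8,0,15.2,-7,0,8,0,15.2,-7,0,8,0,15.2,-7,0,8,0,15.2,-7,0,8,0,15.2,-7,0,8],
)

```text
t: 23.98
position: [0.5663, 0.0192, 0.0741]
orientation: [[-0.893, 0.45, 0.004], [0.45, 0.893, -0.0], [-0.003, 0.001, -1.0]]
force: [-0.1, -0.4, 0.3]
opening: 0.0801
grasp_force: 0.0
```

```bash
python3 near.py | awk '/^\[/||/^t/||($2" "$3)~/0\.5[4-9]/'
```

```text
[0.5661 0.0192 0.0739] yhead 63.3 j6 -69.1
w (0.5642, 0.02, 0.062, 0.045, -28.5, (np.float64(318.0), np.float64(249.0)))
w (0.5746, 0.1375, 0.068, 0.045, 23.5, (np.float64(493.0), np.float64(185.0)))
t (0.5734, 0.1384, 0.061, 0.046, 25.1, (np.float64(270.0), np.float64(247.0)))
t (0.8887, 0.0116, 0.099, 0.097, -45.1, (np.float64(322.0), np.float64(116.0)))
```

apply_moves(
  moves=[-0.3,0.1,-2.5,-1.5,8,-0.3,0.1,-5,-1.5,8,-0.3,0.1,-7,-1.5,8,-0.3,0.1,-8,-1.5,8,-0.3,0.1,-8.4,-1.5,7,-0.3,0.1,-8.4,-1.5,4,-0.3,0.1,-8.4,-1.5,4,-0.3,0.1,-8.4,-1.5,4,-0.3,0.1,-8.4,-1.5,4,-0.3,0.1,-8.4,-1.5,4],
)

```text
t: 24.92
position: [0.5626, 0.0208, -0.0109]
orientation: [[-0.881, 0.473, 0.002], [0.473, 0.881, -0.0], [-0.002, 0.001, -1.0]]
force: [-0.3, -0.6, 3.9]
opening: 0.0458
grasp_force: 20.0
```

apply_moves(
  moves=[0,0,0,0,4,0,0,0,0,4,0,0,3,0,4,0,0,6,0,4,0,0,9,0,4,0,0,12,0,4,0,-2,14,5,4,0,-5,15,10,4,0,-9,15,15,4,0,-13,15,20,4],
)

```text
t: 25.75
position: [0.5621, -0.1099, 0.1391]
orientation: [[-0.991, 0.136, 0.002], [0.136, 0.991, -0.0], [-0.002, -0.0, -1.0]]
force: [0.3, -0.0, -1.3]
opening: 0.046
grasp_force: 20.0
```

apply_moves(
  moves=[0.1,-3,0,2,4,0.2,-6,0,4,4,0.3,-9,-0.5,5,4,0.3,-9.1,-4,5,4,0.3,-9.1,-8,5,4,0.3,-9.1,-11,5,4,0.3,-9.1,-13,5,4,0.3,-9.1,-13.6,5,4,0.3,-9.1,-13.6,5,4,0.3,-9.1,-13.6,5,6],
)

```text
t: 26.58
position: [0.5653, -0.2003, 0.0025]
orientation: [[-0.998, 0.056, 0.0], [0.056, 0.998, -0.0], [-0.0, -0.0, -1.0]]
force: [-0.5, 0.2, 0.0]
opening: 0.0489
grasp_force: 0.0
```

apply_moves(
  moves=[0,0,0,0,6,0,0,0,0,6,0,0,0,0,6,0,0,4,0,6,0,0,8,0,6,0,0,12,0,6,0,3,14,4,7,0,7,14,9,8,0,11,14,14,8,0,15,14,19,8],
)

```text
t: 27.42
position: [0.565, -0.049, 0.1435]
orientation: [[-0.961, -0.275, 0.002], [-0.275, 0.961, -0.0], [-0.002, -0.001, -1.0]]
force: [0.9, -0.5, -0.6]
opening: 0.0785
grasp_force: 0.0
```

apply_moves(
  moves=[0,4,0,4,8,0,8,0,8,8,0.4,12,0,8,8,0.6,16,0,8,8,0.8,19,-3,8,8,0.8,19,-6,8,8,0.8,19,-7,8,8,0.8,19,-7,8,8,0.8,19,-7,8,8,0.8,19,-7,8,8],
)

```text
t: 28.25
position: [0.5743, 0.1388, 0.074]
orientation: [[-0.916, -0.402, 0.003], [-0.402, 0.916, 0.0], [-0.003, -0.001, -1.0]]
force: [0.3, -0.6, 0.7]
opening: 0.0799
grasp_force: 0.0
```

```bash
python3 near.py | awk '/^\[/||/^t/||($2" "$3)~/0\.5[4-9]/'
```

```text
[0.5744 0.1389 0.0742] yhead 113.7 j6 -107.5
w (0.5754, 0.1386, 0.068, 0.045, 23.7, (np.float64(318.0), np.float64(254.0)))
t (0.6584, 0.0003, 0.063, 0.046, -24.7, (np.float64(331.0), np.float64(210.0)))
t (0.8887, 0.0115, 0.099, 0.098, -1.3, (np.float64(323.0), np.float64(116.0)))
```

apply_moves(
  moves=[-0.3,-0.2,-2.5,0,8,-0.3,-0.2,-5,0,8,-0.3,-0.2,-7,0,8,-0.3,-0.2,-8,0,8,-0.3,-0.2,-8.4,0,7,-0.3,-0.2,-8.4,0,4,-0.3,-0.2,-8.4,0,4,-0.3,-0.2,-8.4,0,4,-0.3,-0.2,-8.4,0,4,-0.3,-0.2,-8.4,0,4],
)

```text
t: 29.18
position: [0.5708, 0.1378, -0.0108]
orientation: [[-0.915, -0.404, 0.002], [-0.404, 0.915, 0.0], [-0.002, -0.001, -1.0]]
force: [-0.3, -0.0, 3.2]
opening: 0.0455
grasp_force: 20.0
```

apply_moves(
  moves=[0,0,0,0,4,0,0,0,0,4,0,0,3,0,4,0,0,6,0,4,0,0,9,0,4,0,0,12,0,4,-1,-3,15,-4,4,-1.5,-6,16,-8,4,-2,-10,16,-12,4,-2.5,-14,16,-16,4],
)

```text
t: 30.02
position: [0.5448, -0.0029, 0.1493]
orientation: [[-0.991, -0.134, 0.002], [-0.134, 0.991, -0.0], [-0.002, -0.0, -1.0]]
force: [0.9, -1.2, -1.0]
opening: 0.0461
grasp_force: 20.0
```

apply_moves(
  moves=[-0.7,-4,0,-3,4,-1.4,-8,0,-6,4,-2.1,-12,0,-9,4,-2.8,-16,0,-10.5,4,-3.5,-20,0,-10.5,4,-4.2,-24,0,-10.5,4,-5,-28,0,-10.5,4,-5.7,-30.5,0,-10.5,4,-6.4,-31.5,0,-10.5,4,-6.4,-31.5,0,-10.5,4],
)

```text
t: 30.85
position: [0.4793, -0.3192, 0.1475]
orientation: [[-0.999, 0.051, -0.001], [0.051, 0.999, 0.001], [0.001, 0.001, -1.0]]
force: [-0.3, 0.6, -1.1]
opening: 0.046
grasp_force: 20.0
```

apply_moves(
  moves=[0,0,-3,0,4,0,0,-6,0,4,0,0,-9,0,4,0,0,-12,0,4,0,0,-13.8,0,4,0,0,-14.5,0,4,0,0,-14.5,0,4,0,0,-14.5,0,6,0,0,-14.5,0,6,0,0,-14.5,0,6],
)

```text
t: 31.68
position: [0.4821, -0.3177, 0.005]
orientation: [[-0.999, 0.047, 0.003], [0.047, 0.999, -0.002], [-0.003, -0.002, -1.0]]
force: [0.2, -0.1, -0.2]
opening: 0.0587
grasp_force: 0.0
```

apply_moves(
  moves=[0,0,0,0,6,0,0,4,0,6,0,0,8,0,6,0,0,12,0,6,1,3,14,-3,7,3,6,15,-6,8,5,9,15,-9,8,7,12,15,-12,8,9,15,15,-15,8,11,18,15,-18,8],
)

```text
t: 32.52
position: [0.5919, -0.1358, 0.1544]
orientation: [[-0.934, 0.356, 0.002], [0.356, 0.934, -0.001], [-0.002, 0.0, -1.0]]
force: [1.1, -0.4, 0.6]
opening: 0.0801
grasp_force: 0.0
```

```bash
python3 - <<'E'
from meas import *
s=snap('wrist','w6.png'); st=arm.state(); print(st['position'].round(4))
for n in ('top','wrist'):
  for p in packs(snap(n)): print(n,p)
E
```

```text
[ 0.5949 -0.1299  0.1543]
top (0.6557, 0.0014, 0.057, 0.046, -25.9, (np.float64(330.0), np.float64(210.0)))
top (0.5591, -0.5358, 0.242, 0.03, -1.0, (np.float64(566.0), np.float64(245.0)))
top (0.8887, 0.0116, 0.099, 0.097, -45.1, (np.float64(322.0), np.float64(115.0)))
wrist (0.5675, -0.3206, 0.064, 0.058, -2.1, (np.float64(113.0), np.float64(266.0)))
wrist (0.6574, -0.0029, 0.062, 0.048, -25.3, (np.float64(479.0), np.float64(238.0)))
wrist (0.57, -0.1998, 0.065, 0.05, -3.9, (np.float64(235.0), np.float64(223.0)))
wrist (0.4846, -0.3153, 0.064, 0.057, -2.2, (np.float64(69.0), np.float64(179.0)))
wrist (0.4419, -0.2458, 0.22, 0.005, 87.1, (np.float64(124.0), np.float64(98.0)))
```

View pics/w6.png

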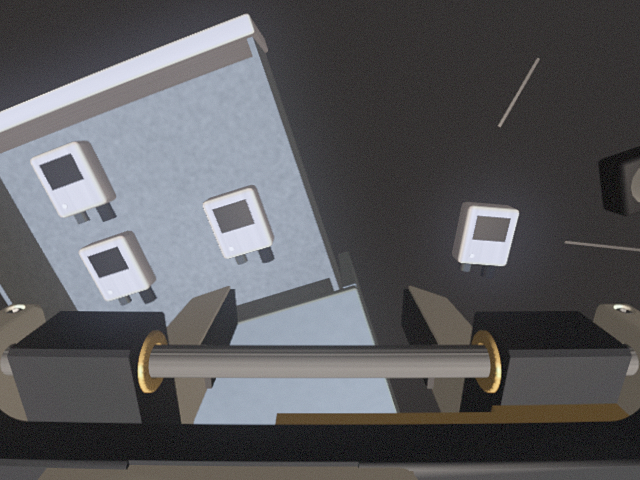

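Three packs lie flat in the drawer at (72,180), (118,267) and (237,222) in this view. The last is at (487,235). Going for it.

apply_moves(
  moves=[1.5,3,0,-2,8,3,6,0,-4,8,4.5,9,0,-4.6,8,6,12,0,-4.6,8,6.3,13.6,-2,-4.6,8,6.3,13.6,-5,-4.6,8,6.3,13.6,-8,-4.6,8,6.3,13.6,-8,-4.6,8,6.3,13.6,-8,-4.6,8,6.3,13.6,-8,-4.6,8],
)

```text
t: 33.5
position: [0.6549, -0.0024, 0.0752]
orientation: [[-0.904, 0.428, 0.003], [0.428, 0.904, -0.0], [-0.003, 0.001, -1.0]]
force: [0.4, -0.1, 0.4]
opening: 0.0803
grasp_force: 0.0
```

```bash
python3 near.py | awk '/^\[/||/^t/||($2" "$3)~/0\.6/'
```

```text
[ 0.6554 -0.0023  0.0758] yhead 64.6 j6 -71.5
w (0.6603, -0.0014, 0.067, 0.045, -25.6, (np.float64(324.0), np.float64(259.0)))
w (0.6544, 0.1397, 0.056, 0.054, 87.8, (np.float64(527.0), np.float64(163.0)))
t (0.9133, 0.0104, 0.098, 0.05, 87.1, (np.float64(323.0), np.float64(105.0)))
```

apply_moves(
  moves=[0,0.2,-2.5,0,8,0,0.2,-5,0,8,0,0.2,-7,0,8,0,0.2,-8,0,8,0,0.2,-8.6,0,7,0,0.2,-8.6,0,4,0,0.2,-8.6,0,4,0,0.2,-8.6,0,4,0,0.2,-8.6,0,4,0,0.2,-8.6,0,4],
)

```text
t: 34.43
position: [0.6547, 0.0008, -0.0117]
orientation: [[-0.904, 0.427, 0.002], [0.427, 0.904, -0.0], [-0.002, 0.001, -1.0]]
force: [-1.0, -0.0, 3.0]
opening: 0.0459
grasp_force: 20.0
```

apply_moves(
  moves=[0,0,0,0,4,0,0,0,0,4,0,0,3,0,4,0,0,6,0,4,0,0,9,0,4,-1,-1,12,4,4,-3,-3,15,8,4,-6,-5.5,16,12,4,-9,-8,16,16,4,-12,-10.5,16,20,4],
)

```text
t: 35.27
position: [0.5328, -0.1049, 0.1479]
orientation: [[-0.996, 0.088, 0.001], [0.088, 0.996, -0.001], [-0.001, -0.0, -1.0]]
force: [-0.2, -0.6, -2.0]
opening: 0.0458
grasp_force: 20.0
```

apply_moves(
  moves=[-1.5,-3,0,2.5,4,-3,-6,0,2.5,4,-4.5,-8.5,0,2.5,4,-5.3,-9.2,-3,2.5,4,-5.3,-9.2,-6,2.5,4,-5.3,-9.2,-9,2.5,4,-5.3,-9.2,-12,2.5,4,-5.3,-9.2,-14,2.5,4,-5.3,-9.2,-14.5,2.5,4,-5.3,-9.2,-14.5,2.5,4],
)

```text
t: 36.1
position: [0.4798, -0.1955, 0.0008]
orientation: [[-0.999, 0.049, -0.003], [0.049, 0.999, 0.002], [0.003, 0.002, -1.0]]
force: [0.5, 0.0, -1.2]
opening: 0.046
grasp_force: 20.0
```

All four gripped in turn without a slip. Releasing the last pack, then a check.

apply_moves(
  moves=[0,0,0,0,6,0,0,0,0,6,0,0,0,0,6,0,0,4,0,6,0,0,8,0,6,0,0,12,0,6,-1,-1,16,0,4,-2,-2,19,0,2,-3,-3.5,20,0,0,-3,-3.5,20,0,0],
)

```text
t: 36.93
position: [0.4515, -0.234, 0.207]
orientation: [[-0.999, 0.05, 0.007], [0.05, 0.999, -0.006], [-0.007, -0.006, -1.0]]
force: [0.8, -0.8, 0.4]
opening: 0.0378
grasp_force: 0.0
```

apply_moves(
  moves=[-2,-1,0,0,0,-4,-2,0,0,0,-6,-2,0,0,0,-8.5,-2,0,0,0,-8.5,-2,0,0,0,-8.5,-2,0,0,0,-8.5,-2,0,0,0,-8.5,-2,0,0,0,-8.5,-2,0,0,0,-8.5,-2,0,0,0],
)

```text
t: 37.77
position: [0.3665, -0.251, 0.2019]
orientation: [[-0.999, 0.048, -0.0], [0.048, 0.999, 0.0], [0.0, 0.0, -1.0]]
force: [0.8, -0.7, 0.4]
opening: 0.0003
grasp_force: 0.0
```

```bash
python3 - <<'E'
from meas import *
s=snap('top','t4.png'); st=arm.state(); print(st['position'].round(4))
C=cloud(s);X,Y,Z=C[...,0],C[...,1],C[...,2]
u=(abs(Z-.082)<.004)&(Y<-.13)&(Y>-.4)&(X>.58)&(X<.9)
k=np.polyfit(Y[u],X[u],0); print('unit front edge x',[ (round(y,2),np.percentile(X[u&(abs(Y-y)<.01)],2).round(4)) for y in(-.16,-.26,-.36)])
f=(abs(Z-.073)<.005)&(X<.48)&(X>.4)&(Y<-.1)&(Y>-.41); print('front',np.percentile(X[f],[2,50]) if f.sum() else 0)
for p in packs(s,.032): print(p)
E
```

```text
[ 0.3664 -0.251   0.202 ]
unit front edge x [(-0.16, np.float64(0.6336)), (-0.26, np.float64(0.6291)), (-0.36, np.float64(0.624))]
front [0.42645233 0.43579852]
(0.4913, -0.1923, 0.056, 0.032, -55.6, (np.float64(419.0), np.float64(277.0)))
(0.485, -0.3103, 0.061, 0.049, -1.5, (np.float64(472.0), np.float64(281.0)))
(0.5637, -0.3024, 0.055, 0.023, -1.5, (np.float64(465.0), np.float64(245.0)))
(0.5676, -0.1971, 0.063, 0.046, -3.6, (np.float64(419.0), np.float64(245.0)))
(0.582, -0.5312, 0.191, 0.027, 0.1, (np.float64(565.0), np.float64(235.0)))
(0.8839, 0.0119, 0.098, 0.097, -1.4, (np.float64(322.0), np.float64(116.0)))
```

View pics/t4.png

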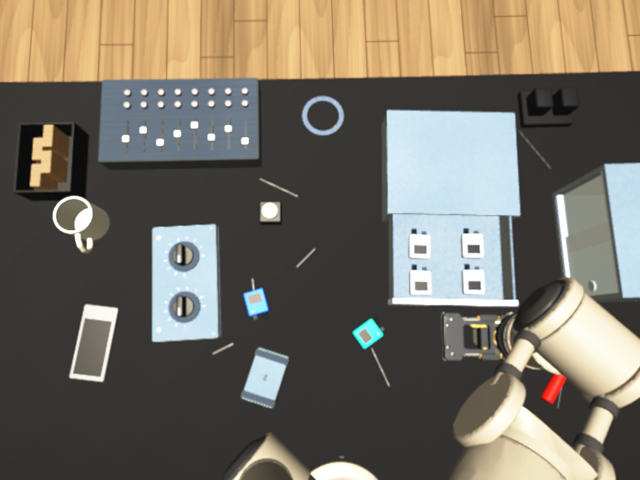

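All four packs are in the drawer, the knobs are off and the cue light is untouched. Lowering closed fingers in front of the drawer and pushing.

apply_moves(
  moves=[0,0,-4,0,0,0,0,-8,0,0,0,0,-12,0,0,0,0,-15,0,0,0,0,-17.5,0,0,0.5,0,-18.4,0,0,2,-0.2,-18.4,0,0,3.5,-0.3,-18.4,0,0,4.5,-0.4,-18.4,0,0,5,-0.5,-18.4,0,0],
)

```text
t: 38.65
position: [0.4181, -0.2567, 0.0189]
orientation: [[-0.999, 0.048, 0.002], [0.048, 0.999, -0.001], [-0.002, -0.001, -1.0]]
force: [-0.2, -0.3, -0.3]
opening: 0.0004
grasp_force: 0.0
```

apply_moves(
  moves=[0.5,0,0,0,0,1.2,0,0,0,0,2.1,-0.1,0,0,0,3.1,-0.1,0,0,0,4.2,-0.2,0,0,0,5.3,-0.2,0,0,0,6.4,-0.3,0,0,0,7.5,-0.3,0,0,0,8.6,-0.4,0,0,0,9.7,-0.4,0,0,0],
)

```text
t: 39.48
position: [0.5138, -0.2602, 0.0181]
orientation: [[-0.999, 0.049, -0.0], [0.049, 0.999, 0.0], [0.0, 0.0, -1.0]]
force: [-2.6, -1.9, 0.2]
opening: 0.0006
grasp_force: 1.4
```

apply_moves(
  moves=[1,0,0,0,0,2,-0.1,0,0,0,3,-0.1,0,0,0,4,-0.2,0,0,0,5,-0.2,0,0,0,6,-0.3,0,0,0,7,-0.3,0,0,0,7.8,-0.3,0,0,0,8.5,-0.4,0,0,0,9,-0.4,0,0,0],
)

```text
t: 40.32
position: [0.6029, -0.2638, 0.018]
orientation: [[-0.999, 0.048, -0.002], [0.048, 0.999, 0.001], [0.002, 0.001, -1.0]]
force: [-16.2, -1.1, 10.0]
opening: 0.0004
grasp_force: 7.7
```

apply_moves(
  moves=[0.2,0,0,0,0,0.4,0,0,0,0,0.6,0,0,0,0,0.8,0,0,0,0,1,0,0,0,0,1.1,-0.1,0,0,0,1.2,-0.1,0,0,0,1.3,-0.1,0,0,0,1.4,-0.1,0,0,0,1.5,-0.1,0,0,0],
)

```text
t: 41.15
position: [0.614, -0.2647, 0.0179]
orientation: [[-0.999, 0.049, -0.009], [0.049, 0.999, 0.002], [0.009, 0.002, -1.0]]
force: [-22.0, 1.0, 10.7]
opening: 0.0003
grasp_force: 11.3
```

apply_moves(
  moves=[0,0,0,0,0,-1,0,0,0,0,-3,0,0,0,0,-6,0,0,0,0,-9,0,0,0,0,-12,0,0,0,0,-15,0,0,0,0,-18,0,3,0,0,-20,0,7,0,0,-21,0,10,0,0],
)

```text
t: 41.98
position: [0.4064, -0.265, 0.1193]
orientation: [[-0.999, 0.05, -0.0], [0.05, 0.999, 0.001], [0.0, 0.001, -1.0]]
force: [0.4, -0.4, 0.8]
opening: 0.001
grasp_force: 0.0
```

apply_moves(
  moves=[0,0,4,0,0,0,0,8,0,0,0,0,8,0,0,0,0,8,0,0,0,0,8,0,0,0,0,8,0,0,0,0,8,0,0,0,0,8,0,0,0,0,8,0,0,0,0,8,0,0],
)

```text
t: 42.82
position: [0.4079, -0.2651, 0.1976]
orientation: [[-0.999, 0.049, -0.001], [0.049, 0.999, 0.001], [0.001, 0.001, -1.0]]
force: [-0.0, -0.0, -0.4]
opening: 0.0004
grasp_force: 0.0
```

```bash
python3 - <<'E'
from meas import *
s=snap('top','t5.png'); print(arm.state()['position'].round(4))
for n in('top','scene'):
    C=cloud(snap(n));X,Y,Z=C[...,0],C[...,1],C[...,2]
    for y in(-.17,-.26,-.35):
        m=(abs(Y-y)<.02)&(X>.4)&(X<.7)
        a=m&(abs(Z-.073)<.004); b=m&(abs(Z-.082)<.003)
        print(n,y,'front-top n',a.sum(),np.percentile(X[a],[5,50]).round(4) if a.sum() else '', 'unit',np.percentile(X[b],2).round(4) if b.sum() else '')
im=cv2.imread('pics/t5.png')[160:290,360:550]; cv2.imwrite('pics/t5c.png',cv2.resize(im,None,fx=4,fy=4))
E
```

```text
[ 0.4079 -0.2651  0.1977]
top -0.17 front-top n 17 [0.6288 0.6296] unit 0.6308
top -0.26 front-top n 17 [0.6244 0.6259] unit 0.6262
top -0.35 front-top n 14 [0.6205 0.6215] unit 0.622
scene -0.17 front-top n 6 [0.6334 0.6577] unit 0.6291
scene -0.26 front-top n 1 [0.6954 0.6954] unit 0.6246
scene -0.35 front-top n 17 [0.6353 0.6713] unit 0.6236
```

View pics/t5c.png

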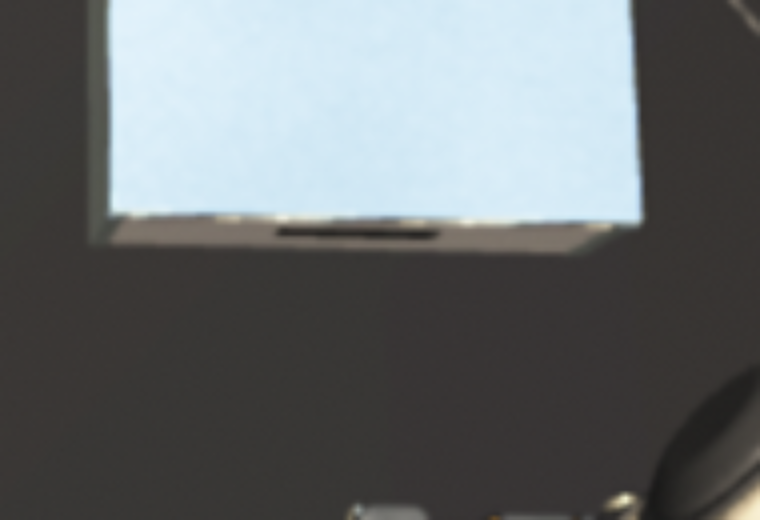

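The drawer front is flush with the unit (edge at row ≈ 218 of the crop, no protruding plate). It had pushed up against its stop at 22 N. The arm is clear, so I'm handing in.

```bash
python3 -c "
from workcell import arm
print(arm.job_done())"
```

```text
the job is handed in; nothing more can be done
None
```

I handed the job in: both knobs are turned to their off stops, all four beltpacks are in the drawer, the drawer is pushed flush against its stop, and the cue light is still upright in its place; the hand-in gave no verdict.

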